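# Get the alternator rebuild ready: tray, loaded bearing tins, pulley mark

### The arm

A 6-joint arm with a two-finger parallel gripper is mounted at the origin on the work surface. World frame = base frame: x ahead of the robot, y to its left, z up, the work surface at z = 0. Lengths are in mm, angles in degrees, forces in N, time in s.
With the tool pointing down it reaches from about 350 to 850 mm from the base axis. Payload 8.1 kg.
Tool frame: the origin (TCP) lies at the very end of the fingers, on their centre line; the grasp point (between the pads) lies 19 mm behind it (r.grasp_offset is the distance from the TCP to the grasp point, in mm); z points along the fingers, y is the line along which they close (so a half turn about z gives the same grasp; the last joint's range is limited). The gripper opens to 85 mm and grips with 20 to 120 N. Pads are 22 mm wide; open, the fingers measure 114 mm over their backs; the gripper's body (76 mm by 85 mm) begins 54 mm behind the grasp point. The pads swing forward as they close: fully open they stand 13 mm farther back than shut.
Start: joints at [66.841, 7.471, 85.268, -0, 87.261, -4.893], TCP at [188.035, 569.779, 231.292] pointing down, gripper open.
Joint ranges: [-169.43, 169.43], [-51.17, 129.36], [1.28, 143.12], [-76.62, 256.62], [0, 156.53], [-152.29, 152.29]. Speed limits (degrees/s): [136.94, 136.94, 159.86, 180, 180, 180].

### API

Orientations are given as [roll, pitch, yaw] about the fixed x, y, z axes, in that order (R = Rz(yaw) Ry(pitch) Rx(roll)).
In Python, from bench import r gives the robot as it stands.
- The arm moves only by the tool carry_out, never from a script. Its argument "commands" is a list of rows, each an object with "jaw": the finger opening in m, from 0 to 0.0854; "translation": the shift along the tool's x, y, z in m, a list of three; "spin": the turn about the tool's z in rad. A call has exactly 8 rows; each row shifts and turns the commanded pose from where the row before left it, along the tool's axes as they then stand; what a row does not reach is not made up. A row lasts 1/12 s, in which the tool goes at most 41.7 mm and 7.16 degrees, less where a joint would pass 70% of its speed; a pose out of reach is approached as far as the arm can. A call is refused whole if a number of a shift passes 0.0417 or a number of a turn 0.125, either way. A call with a gripper value outside its range is refused whole. The fingers move at their own pace and stop on an object; "squeeze" is the grip in N (left out, the last holds). Time passes only in rows, so rows that do not move let the fingers close, or fill a call up. It gives the time, the measured TCP pose, the force, the opening and the grip force at its end, in the units of the state.
- r.sense(): the state, without advancing time (a new reading comes with each control period).
- r.snapshot(name): name is "scene" or "top"; returns a dict with "pixels" (480x640x3 uint8, blue, green, red), "K" (3x3 intrinsics, pixels), "extrinsics" (4x4, takes a point from camera to world coordinates). Camera axes: x right, y down, z forward; pixel columns grow to the right and rows downward; lengths in mm; the calibration is good to about 2 mm. A picture is of the moment at which its call begins. There is no depth.
- r.hand_in(): hands the job in; it is judged then, once.
Trained networks look in a picture, given as the dict that the camera call returned (one of the last four; its "shot" number tells which), for a name from the list of things; names that differ only in an ending like _2 or _b are one class to them, and where a whole thing is asked for, a point or a joint stands for the part that bears it (a point fixed in the world has none). Each returns a list of dicts, best first, with "score" (0 to 1); they miss things now and then, are a little off and sometimes report something else, mostly with a low value. They report only what shows in the picture. A call takes as long as a camera call.
- r.spot_in(picture, target): "xy" ([column, row] in pixels, amid what is visible of it).
- r.regions_of(picture, target): "pixels" (480x640 bool, what is visible of it) and "xy" ([column, row] in pixels, amid what is visible of it).
- r.landmark_of(picture, target): "xy" ([column, row] in pixels: a listed point, or the origin of a listed thing).
The state is a dict: "time": time; "joint_pos": joint angles; "qd": joint speeds; "joint_efforts": joint torques, N m; "tool_pos": TCP position; "tcp_rot": TCP orientation; "ft_force": force on the tool from outside, world axes, zero at the start; "wrist_torque": the same for the moment, N m; "finger_gap": finger opening in mm; "grip_force": force on a finger pad.
Only numpy, scipy, OpenCV 4.12 (cv2) and the standard library are available. Lean on these libraries where they do the work, as an engineer would, in place of code of your own. Each camera call takes 0.05 s, during which the arm holds its last target. There are 200 camera calls.

### The job

Get the bench ready for the alternator rebuild: first slide the empty black tray along the bench, without lifting it, until it sits wholly inside the yellow ring. Then lift the look-alike tins on the mat to find which are loaded with bearings (one to three clearly heavier ones), stand every loaded tin upright in the tray and leave the empty ones standing upright on the mat; also turn the alternator's pulley so that its white line points at the red mark on the case. At the end the tray must still be inside the ring, and the other things on the bench are to be left alone.

Things in the scene. Friction and masses are not known exactly. Their poses are not given: they have to be found in the camera images.
- tin_1: Closed round parts tin, aluminium with a red lid, standing on the grey mat: 54 mm across, 48 mm tall; origin at the centre of its underside, z up. The four to six tins that are present look exactly alike; an absent one reads None throughout. An empty tin weighs 0.10 to 0.14 kg, a loaded one 0.5 to 0.7 kg; one, two or three of those present are loaded and at least one is empty.
- tin_2: Closed round parts tin, aluminium with a red lid, standing on the grey mat: 54 mm across, 48 mm tall; origin at the centre of its underside, z up. The four to six tins that are present look exactly alike; an absent one reads None throughout. An empty tin weighs 0.10 to 0.14 kg, a loaded one 0.5 to 0.7 kg; one, two or three of those present are loaded and at least one is empty.
- tin_3: Closed round parts tin, aluminium with a red lid, standing on the grey mat: 54 mm across, 48 mm tall; origin at the centre of its underside, z up. The four to six tins that are present look exactly alike; an absent one reads None throughout. An empty tin weighs 0.10 to 0.14 kg, a loaded one 0.5 to 0.7 kg; one, two or three of those present are loaded and at least one is empty.
- tin_4: Closed round parts tin, aluminium with a red lid, standing on the grey mat: 54 mm across, 48 mm tall; origin at the centre of its underside, z up. The four to six tins that are present look exactly alike; an absent one reads None throughout. An empty tin weighs 0.10 to 0.14 kg, a loaded one 0.5 to 0.7 kg; one, two or three of those present are loaded and at least one is empty.
- tin_5: Closed round parts tin, aluminium with a red lid, standing on the grey mat: 54 mm across, 48 mm tall; origin at the centre of its underside, z up. The four to six tins that are present look exactly alike; an absent one reads None throughout. An empty tin weighs 0.10 to 0.14 kg, a loaded one 0.5 to 0.7 kg; one, two or three of those present are loaded and at least one is empty.
- tin_6: Closed round parts tin, aluminium with a red lid, standing on the grey mat: 54 mm across, 48 mm tall; origin at the centre of its underside, z up. The four to six tins that are present look exactly alike; an absent one reads None throughout. An empty tin weighs 0.10 to 0.14 kg, a loaded one 0.5 to 0.7 kg; one, two or three of those present are loaded and at least one is empty.
- mat: Fixed thin grey mat on which the tins stand, 210 mm (its x) by 290 mm (its y), top 3 mm above the bench; origin at the centre of its underside, yaw varies.
- tray: Loose round black open parts tray, 172 mm outside diameter, 35 mm high, wall 4 mm, floor 4 mm thick, 0.45 kg, stands on the bench and slides on it; origin at the centre of its underside.
- spot: Centre of the ring painted flat on the bench in yellow, 200 mm inside and 216 mm outside diameter (no height): where the tray belongs.
- alternator: Silver alternator fixed upright, pulley up, on a round steel stand; 120 mm across, case top 90 mm above the bench; grey regulator on its own -y side. Origin: on its axis at bench height. Its own -x direction carries the red mark.
- red_mark (a point): Red bar painted on the top of the alternator's case, 24 mm long radially, 47 mm from the axis, 93 mm above the bench.
- pulley_top (a point): Centre of the flat top of the dark steel pulley, on the alternator's axis, 136 mm above the bench. The pulley is a cylinder 54 mm across and 34 mm tall (102 to 136 mm above the bench), on a 40 mm neck 12 mm tall, so that fingers can close around it from above.
- pulley_line (a point): Middle of the white line on the top of the pulley, which runs radially from near the centre to the rim and on down the side; 18 mm from the axis.
- pulley (a joint): Turn of the pulley in rad, growing counterclockwise seen from above; 0 when the white line points at the red mark. Runs from -3.1 to 3.1; it stays where it is left (friction about 0.12 N m). It starts 0.5 to 2.6.
- jar: Bystander, to be left alone: small closed amber glass jar with black cap, 42 mm across, 55 mm tall, standing beside the mat (not a tin); origin: centre of its underside.
- wrench: Bystander, to be left alone: steel wrench lying flat beyond the ring.
- screwdriver: Bystander, to be left alone: screwdriver with red handle, lying flat beyond the ring.
- socket: Bystander, to be left alone: steel socket, upright tube 30 mm across, 32 mm tall.
- spray: Bystander, to be left alone: spray can, 60 mm across, 170 mm tall; origin: centre of its underside.
- tape: Bystander, to be left alone: flat roll of yellow tape, 90 mm across, 22 mm high.
- old_bearing: Bystander, to be left alone: old steel bearing lying flat, 48 mm across, 14 mm high.

How it is judged (in metres and radians):
On the way, in this order (a step that is already met when the one before it is completed fails the run):
1. the tray stands inside the yellow ring (horizontal distance between tray and spot below 0.015 m and linear speed of tray below 0.02 m/s and height (world z) of tray below 0.006 m), for 0.2 s.
2. every loaded tin stands in the tray and every empty one on the mat (told apart by the weight with which they press) ((((horizontal distance between tin_1 and tray below 0.062 m and z of tin_1 in the frame of tray below 0.015 m and angle between tin_1's own z axis and vertical below 0.2 rad and linear speed of tin_1 below 0.03 m/s) and contact force between tin_1 and tray above 3.5 N) or ((x of tin_1 in the frame of mat between -0.105 and 0.105 m and y of tin_1 in the frame of mat between -0.145 and 0.145 m and z of tin_1 in the frame of mat below 0.012 m and angle between tin_1's own z axis and vertical below 0.2 rad and linear speed of tin_1 below 0.03 m/s) and contact force between tin_1 and mat between 0.5 and 2.5 N)) and (((horizontal distance between tin_2 and tray below 0.062 m and z of tin_2 in the frame of tray below 0.015 m and angle between tin_2's own z axis and vertical below 0.2 rad and linear speed of tin_2 below 0.03 m/s) and contact force between tin_2 and tray above 3.5 N) or ((x of tin_2 in the frame of mat between -0.105 and 0.105 m and y of tin_2 in the frame of mat between -0.145 and 0.145 m and z of tin_2 in the frame of mat below 0.012 m and angle between tin_2's own z axis and vertical below 0.2 rad and linear speed of tin_2 below 0.03 m/s) and contact force between tin_2 and mat between 0.5 and 2.5 N)) and (((horizontal distance between tin_3 and tray below 0.062 m and z of tin_3 in the frame of tray below 0.015 m and angle between tin_3's own z axis and vertical below 0.2 rad and linear speed of tin_3 below 0.03 m/s) and contact force between tin_3 and tray above 3.5 N) or ((x of tin_3 in the frame of mat between -0.105 and 0.105 m and y of tin_3 in the frame of mat between -0.145 and 0.145 m and z of tin_3 in the frame of mat below 0.012 m and angle between tin_3's own z axis and vertical below 0.2 rad and linear speed of tin_3 below 0.03 m/s) and contact force between tin_3 and mat between 0.5 and 2.5 N)) and (((horizontal distance between tin_4 and tray below 0.062 m and z of tin_4 in the frame of tray below 0.015 m and angle between tin_4's own z axis and vertical below 0.2 rad and linear speed of tin_4 below 0.03 m/s) and contact force between tin_4 and tray above 3.5 N) or ((x of tin_4 in the frame of mat between -0.105 and 0.105 m and y of tin_4 in the frame of mat between -0.145 and 0.145 m and z of tin_4 in the frame of mat below 0.012 m and angle between tin_4's own z axis and vertical below 0.2 rad and linear speed of tin_4 below 0.03 m/s) and contact force between tin_4 and mat between 0.5 and 2.5 N)) and (((horizontal distance between tin_5 and tray below 0.062 m and z of tin_5 in the frame of tray below 0.015 m and angle between tin_5's own z axis and vertical below 0.2 rad and linear speed of tin_5 below 0.03 m/s) and contact force between tin_5 and tray above 3.5 N) or ((x of tin_5 in the frame of mat between -0.105 and 0.105 m and y of tin_5 in the frame of mat between -0.145 and 0.145 m and z of tin_5 in the frame of mat below 0.012 m and angle between tin_5's own z axis and vertical below 0.2 rad and linear speed of tin_5 below 0.03 m/s) and contact force between tin_5 and mat between 0.5 and 2.5 N)) and (((horizontal distance between tin_6 and tray below 0.062 m and z of tin_6 in the frame of tray below 0.015 m and angle between tin_6's own z axis and vertical below 0.2 rad and linear speed of tin_6 below 0.03 m/s) and contact force between tin_6 and tray above 3.5 N) or ((x of tin_6 in the frame of mat between -0.105 and 0.105 m and y of tin_6 in the frame of mat between -0.145 and 0.145 m and z of tin_6 in the frame of mat below 0.012 m and angle between tin_6's own z axis and vertical below 0.2 rad and linear speed of tin_6 below 0.03 m/s) and contact force between tin_6 and mat between 0.5 and 2.5 N))), for 0.5 s.
At the end, for the whole second after the job is handed in: The tray lies flat and at rest within 15 mm of the centre of the yellow ring; every loaded tin stands upright at rest on the tray's floor; every empty tin stands upright at rest on the mat (its centre over the mat); the pulley's white line points at the red mark within 0.14 rad (8 degrees) (all of step 1 and all of step 2 and value of joint pulley between -0.14 and 0.14 rad and angular speed of tray below 0.1 rad/s); the robot touches nothing.
It fails at once if the tray is lifted off the bench or tipped (height (world z) of tray above 0.03 m or angle between tray's own z axis and vertical above 0.35 rad).
It fails at once if a bystander is moved more than 4 cm (distance of any of jar, wrench, screwdriver, socket, spray, tape, old_bearing from where it was at the start of the episode above 0.04 m).
Of tin_1, tin_2, tin_3, tin_4, tin_5, tin_6 only 4 to 6 are there at a start; the rules pass over those that are not, and their reading is None.
At some moment in a run one of tray, tin_1, tin_2, tin_3, tin_4, tin_5, tin_6 may be knocked a few centimetres aside while the robot is not near it.
It also fails if it takes over 210 s, if anything falls off the work surface, if the arm or the gripper's body presses on something with over 40 N, if the wrist force passes 120 N, or if a joint passes its speed limit or range.

## Working session

There is one attempt and no reset: what is moved stays moved. The work goes in short steps, Python scripts to look and compute and a tool call to move; the robot and the scene stay as the last step left them, time stands still between calls to the robot, and variables do not carry over. Pictures are saved under pics/ and viewed, at most 14 in all, crops included, and the job is handed in when it is done.

Besides the shell and the picture viewer there is one more tool, called after ">>>" as a command line: name --argument value ..., lists and objects as JSON in quotes. carry_out: Moves the arm, as the interface text tells. Its arguments: {"type":"object","properties":{"commands":{"type":"array","items":{"type":"object","properties":{"jaw":{"type":"number"},"translation":{"type":"array","items":{"type":"number"}},"spin":{"type":"number"}}}},"squeeze":{"type":"number"}},"required":["commands"]}

```bash
mkdir -p pics; cat > h.py <<'E'
import numpy as np, cv2
from bench import r
def ray(p,xy,z):
    K=np.array(p["K"]);T=np.array(p["extrinsics"])
    d=T[:3,:3]@np.linalg.inv(K)@np.array([xy[0],xy[1],1.]);o=T[:3,3]
    return (o+d*(z-o[2])/d[2])[:2].round(1)
def proj(p,P):
    T=np.linalg.inv(np.array(p["extrinsics"]));q=np.array(p["K"])@(T[:3,:3]@np.array(P,float)+T[:3,3]);return (q[:2]/q[2]).round(1)
E
python3 - <<'E'
from h import *
s=r.sense();print({k:np.round(v,2).tolist() for k,v in s.items()})
for n in("top","scene"):
    p=r.snapshot(n);cv2.imwrite(f"pics/{n}0.png",p["pixels"])
    print(n,np.array(p["extrinsics"])[:3].round(2).tolist())
    for t,z in[("tin_1",0),("mat",0),("tray",0),("spot",0),("alternator",0),("red_mark",93),("pulley_top",136),("pulley_line",136),("jar",0),("wrench",0),("screwdriver",0),("socket",0),("spray",0),("tape",0),("old_bearing",0)]:
        print(t,[(round(d["score"],2),np.round(d["xy"]).tolist(),ray(p,d["xy"],z if t!="tin_1" else 3).tolist()) for d in r.landmark_of(p,t)[:7]])
E
```

```text
{'time': 0.0, 'joint_pos': [66.84, 7.51, 85.33, 0.0, 87.26, -4.9], 'qd': [0.05, 0.01, 0.08, -0.01, -0.06, 0.0], 'joint_efforts': [-0.0, -56.94, -50.05, -0.0, 0.02, -0.0], 'tool_pos': [187.8, 569.26, 230.23], 'tcp_rot': [-179.89, -0.01, 161.74], 'ft_force': [0.48, 0.54, 0.63], 'wrist_torque': [-0.02, 0.02, -0.04], 'grip_force': 0.0, 'finger_gap': 85.52}
top [[-0.01, -1.0, 0.08, 467.73], [-1.0, 0.01, 0.01, -26.0], [-0.01, -0.08, -1.0, 1359.38]]
tin_1 [(0.87, [151.0, 249.0], [564.1, 392.9]), (0.74, [223.0, 256.0], [546.7, 213.4]), (0.6, [191.0, 256.0], [547.3, 293.1])]
mat [(0.89, [191.0, 276.0], [495.8, 292.8])]
tray [(0.78, [430.0, 299.0], [435.3, -299.0])]
spot []
alternator [(0.63, [421.0, 221.0], [630.3, -279.3])]
red_mark [(0.81, [428.0, 234.0], [587.2, -277.2])]
pulley_top [(0.78, [434.0, 215.0], [625.7, -283.1]), (0.2, [224.0, 256.0], [537.4, 187.7])]
pulley_line [(0.8, [442.0, 215.0], [626.0, -302.1]), (0.24, [304.0, 157.0], [762.1, 7.6]), (0.16, [222.0, 297.0], [447.1, 189.9])]
jar [(0.54, [200.0, 331.0], [361.8, 270.0]), (0.27, [188.0, 254.0], [552.1, 301.1])]
wrench [(0.93, 
[... 975 characters left out ...]
9.0], [629.9, -280.6]), (0.49, [239.0, 365.0], [825.7, -187.4])]
pulley_line [(0.68, [177.0, 281.0], [630.6, -297.1]), (0.44, [193.0, 243.0], [541.7, -264.2]), (0.28, [472.0, 243.0], [650.5, 318.9])]
jar [(0.81, [399.0, 189.0], [361.5, 260.4]), (0.19, [432.0, 243.0], [550.0, 291.5])]
wrench [(0.71, [326.0, 315.0], [696.0, -5.0])]
screwdriver [(0.89, [340.0, 360.0], [802.5, 5.7])]
socket [(0.57, [392.0, 297.0], [679.1, 151.9])]
spray [(0.89, [446.0, 312.0], [735.6, 261.7]), (0.66, [201.0, 310.0], [631.1, -281.4])]
tape [(0.71, [244.0, 362.0], [770.1, -195.0]), (0.38, [400.0, 246.0], [543.9, 209.9])]
old_bearing [(0.57, [128.0, 326.0], [641.0, -441.9]), (0.35, [194.0, 242.0], [438.5, -294.5])]
```

View pics/top0.png

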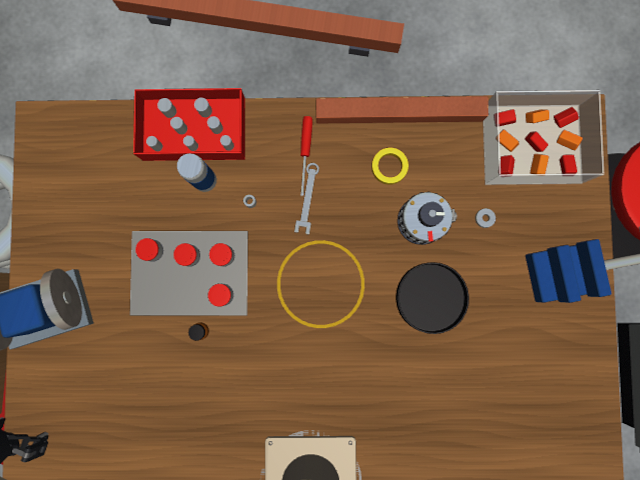

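View pics/scene0.png

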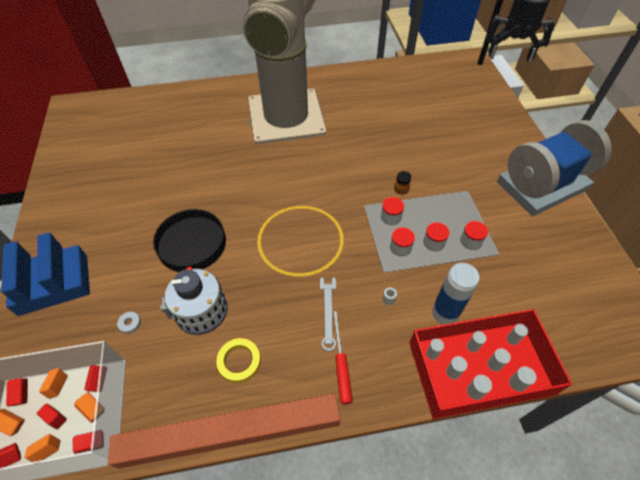

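The pictures show four tins: top view at about (147,249), (185,254), (221,254) and (220,294). The tray is at (432,298), the ring at (320,284), and the alternator at (428,215) with its line pointing right and the red mark down at (430,236). Next I'll get finer measurements by circle fits.

```bash
cat >> h.py <<'E'
def circ(P):
    P=np.array(P,float);A=np.c_[2*P,np.ones(len(P))];s=np.linalg.lstsq(A,(P**2).sum(1),rcond=None)[0]
    return s[:2].round(1).tolist(),round(float(np.sqrt(s[2]+s[0]**2+s[1]**2)),1)
def hull(p,m,z):
    c=max(cv2.findContours(m.astype(np.uint8),cv2.RETR_EXTERNAL,cv2.CHAIN_APPROX_NONE)[0],key=cv2.contourArea)
    return circ([ray(p,q[0],z) for q in cv2.convexHull(c)])
def lids(p):
    h=cv2.cvtColor(p["pixels"],cv2.COLOR_BGR2HSV);m=((h[...,0]<8)|(h[...,0]>172))&(h[...,1]>180)&(h[...,2]>100)
    n,l,st,c=cv2.connectedComponentsWithStats(m.astype(np.uint8))
    o=[]
    for i in range(1,n):
        if st[i,4]>60:
            (xy,R)=hull(p,l==i,51)
            if 18<R<36:o.append((xy,R))
    return o
def ring(p):
    h=cv2.cvtColor(p["pixels"],cv2.COLOR_BGR2HSV);m=(h[...,0]>18)&(h[...,0]<32)&(h[...,1]>170)&(h[...,2]>120)
    P=np.array([ray(p,(u,v),0) for v,u in np.argwhere(m)]);P=P[np.abs(np.hypot(*(P-[470,-26]).T)-104)<20]
    return circ(P),len(P)
def tray(p):
    d=r.regions_of(p,"tray");return [(round(x["score"],2),hull(p,x["pixels"],35)) for x in d[:1]]
E
python3 - <<'E'
from h import *
for n in("top","scene"):
    p=r.snapshot(n);print(n,"lids",lids(p),"\nring",ring(p),"tray",tray(p))
    print([hull(p,x["pixels"],35) for x in r.regions_of(p,"pulley_top")[:1]])
E
```

```text
top lids [([873.0, -625.2], 27.5), ([874.1, -483.7], 20.9), ([814.1, -556.6], 22.0), ([759.5, -629.3], 21.9), ([758.0, -477.3], 22.6), ([561.3, 388.0], 26.4), ([548.2, 296.2], 26.4), ([547.8, 210.7], 26.3), ([450.9, 213.1], 26.3)] 
ring (([476.0, -28.2], 104.3), 1010) tray [(0.57, ([440.6, -295.0], 86.7))]
[([642.5, -296.3], 30.6)]
scene lids [([453.4, 210.5], 27.6), ([552.8, 293.2], 26.6), ([565.9, 385.5], 26.8), ([552.2, 208.0], 26.0), ([767.6, -481.7], 22.4), ([769.4, -629.8], 25.4), ([830.1, -553.0], 22.6), ([883.7, -614.0], 18.5)] 
ring (([476.9, -30.0], 104.3), 865) tray [(0.95, ([450.4, -298.5], 93.0))]
[([577.5, -302.7], 36.0)]
```

>>> carry_out --commands '[{"jaw":0.06,"translation":[0,0,0],"spin":-0.107},{"jaw":0.06,"translation":[0,0,0],"spin":-0.106},{"jaw":0.06,"translation":[0,0,0],"spin":-0.106},{"jaw":0.06,"translation":[0,0,0],"spin":0},{"jaw":0.06,"translation":[-0.04,-0.04,0],"spin":0},{"jaw":0.06,"translation":[-0.04,-0.04,0],"spin":0},{"jaw":0.06,"translation":[-0.04,-0.04,0],"spin":0},{"jaw":0.06,"translation":[-0.04,-0.04,0],"spin":0}]' --squeeze 40

```text
time: 2.57
tool_pos: [306.6, 450.7, 231.3]
tcp_rot: [180.0, 0.0, 179.8]
ft_force: [0.7, -0.2, -0.3]
finger_gap: 59.8
grip_force: 0.0
```

>>> carry_out --commands '[{"jaw":0.06,"translation":[-0.008,-0.04,0]},{"jaw":0.06,"translation":[-0.008,-0.04,0]},{"jaw":0.06,"translation":[-0.008,-0.04,0]},{"jaw":0.06,"translation":[-0.008,-0.04,0]},{"jaw":0.06,"translation":[-0.008,-0.04,0]},{"jaw":0.06,"translation":[-0.008,-0.04,0]},{"jaw":0.06,"translation":[-0.008,-0.04,0]},{"jaw":0.06,"translation":[-0.008,-0.04,0]}]'

```text
invalid input
```

>>> carry_out --commands '[{"jaw":0.06,"translation":[-0.008,-0.04,0]},{"jaw":0.06,"translation":[-0.008,-0.04,0]},{"jaw":0.06,"translation":[-0.008,-0.04,0]},{"jaw":0.06,"translation":[-0.008,-0.04,0]},{"jaw":0.06,"translation":[-0.008,-0.04,0]},{"jaw":0.06,"translation":[-0.008,-0.04,0]},{"jaw":0.06,"translation":[-0.008,-0.04,0]},{"jaw":0.06,"translation":[-0.008,-0.04,0]}]'

```text
invalid input
```

>>> carry_out --commands '[{"jaw":0.06,"translation":[-0.003,-0.02,0]},{"jaw":0.06,"translation":[0,0,0.04]},{"jaw":0.06,"translation":[0,0,0.04]},{"jaw":0.06,"translation":[0,0,0.04]},{"jaw":0.06,"translation":[0,0,0]},{"jaw":0.06,"translation":[0,0,0]},{"jaw":0.06,"translation":[0,0,0]},{"jaw":0.06,"translation":[0,0,0]}]'

```text
invalid input
```

>>> carry_out --commands '[{"jaw":0.06,"translation":[-0.008,-0.04,0],"spin":0},{"jaw":0.06,"translation":[-0.008,-0.04,0],"spin":0},{"jaw":0.06,"translation":[-0.008,-0.04,0],"spin":0},{"jaw":0.06,"translation":[-0.008,-0.04,0],"spin":0},{"jaw":0.06,"translation":[-0.008,-0.04,0],"spin":0},{"jaw":0.06,"translation":[-0.008,-0.04,0],"spin":0},{"jaw":0.06,"translation":[-0.008,-0.04,0],"spin":0},{"jaw":0.06,"translation":[-0.008,-0.04,0],"spin":0}]'

```text
time: 3.23
tool_pos: [369.9, 130.2, 231.6]
tcp_rot: [180.0, 0.1, 179.8]
ft_force: [1.5, -0.1, 0.2]
finger_gap: 60.3
grip_force: 0.0
```

>>> carry_out --commands '[{"jaw":0.06,"translation":[-0.008,-0.04,0],"spin":0},{"jaw":0.06,"translation":[-0.008,-0.04,0],"spin":0},{"jaw":0.06,"translation":[-0.008,-0.04,0],"spin":0},{"jaw":0.06,"translation":[-0.008,-0.04,0],"spin":0},{"jaw":0.06,"translation":[-0.008,-0.04,0],"spin":0},{"jaw":0.06,"translation":[-0.008,-0.04,0],"spin":0},{"jaw":0.06,"translation":[-0.008,-0.04,0],"spin":0},{"jaw":0.06,"translation":[-0.008,-0.04,0],"spin":0}]'

```text
time: 3.9
tool_pos: [434.0, -190.3, 231.6]
tcp_rot: [-180.0, 0.1, 179.7]
ft_force: [1.8, 0.2, -0.2]
finger_gap: 59.7
grip_force: 0.0
```

>>> carry_out --commands '[{"jaw":0.06,"translation":[-0.003,-0.02,0],"spin":0},{"jaw":0.06,"translation":[0,0,0.04],"spin":0},{"jaw":0.06,"translation":[0,0,0.04],"spin":0},{"jaw":0.06,"translation":[0,0,0.04],"spin":0},{"jaw":0.06,"translation":[0,0,0],"spin":0},{"jaw":0.06,"translation":[0,0,0],"spin":0},{"jaw":0.06,"translation":[0,0,0],"spin":0},{"jaw":0.06,"translation":[0,0,0],"spin":0}]'

```text
time: 4.57
tool_pos: [439.1, -209.1, 114.8]
tcp_rot: [-179.8, 0.3, 180.0]
ft_force: [0.6, -0.4, -0.3]
finger_gap: 59.9
grip_force: 0.0
```

>>> carry_out --commands '[{"jaw":0.06,"translation":[-0.003,-0.003,0.035],"spin":0},{"jaw":0.06,"translation":[0,0,0.035],"spin":0},{"jaw":0.06,"translation":[0,0,0.028],"spin":0},{"jaw":0.06,"translation":[0,0,0],"spin":0},{"jaw":0.02,"translation":[0,0,0],"spin":0},{"jaw":0.02,"translation":[0,0,0],"spin":0},{"jaw":0.0,"translation":[0,0,0],"spin":0},{"jaw":0.0,"translation":[0,0,0],"spin":0}]' --squeeze 30

```text
time: 5.23
tool_pos: [442.1, -212.2, 16.1]
tcp_rot: [-179.9, 0.2, -180.0]
ft_force: [0.1, -0.7, -0.2]
finger_gap: 11.9
grip_force: 0.0
```

>>> carry_out --commands '[{"jaw":0,"translation":[0,0,0],"spin":0},{"jaw":0,"translation":[0,0,0],"spin":0},{"jaw":0,"translation":[0,0,0],"spin":0},{"jaw":0,"translation":[0,0,0],"spin":0},{"jaw":0.0,"translation":[0,0,0],"spin":0},{"jaw":0.0,"translation":[0,0,0],"spin":0},{"jaw":0.0,"translation":[0,0,0],"spin":0},{"jaw":0.0,"translation":[0,0,0],"spin":0}]'

```text
time: 5.9
tool_pos: [442.4, -212.4, 15.9]
tcp_rot: [-179.8, 0.3, 180.0]
ft_force: [2.6, -0.2, 9.2]
finger_gap: 3.6
grip_force: 30.1
```

```bash
python3 - <<'E'
from h import *
p=r.snapshot("top");cv2.imwrite("pics/t1.png",p["pixels"]);print(tray(p))
p=r.snapshot("scene");cv2.imwrite("pics/s1.png",cv2.resize(p["pixels"][120:340,80:370],None,fx=2,fy=2));print(tray(p))
E
```

```text
[(0.8, ([465.1, -310.8], 55.4))]
[(0.81, ([442.1, -292.4], 92.5))]
```

View pics/s1.png

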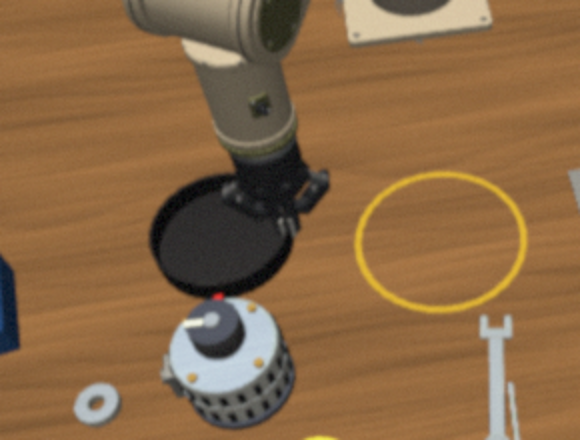

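The fingers hold the near wall of the tray (crop at (290,215)). Now I'll slide it.

>>> carry_out --commands '[{"jaw":0,"translation":[-0.001,0.008,0],"spin":0},{"jaw":0,"translation":[-0.002,0.016,0],"spin":0},{"jaw":0,"translation":[-0.002,0.018,0],"spin":0},{"jaw":0,"translation":[-0.003,0.018,0],"spin":0},{"jaw":0.0,"translation":[-0.002,0.018,0],"spin":0},{"jaw":0.0,"translation":[-0.003,0.018,0],"spin":0},{"jaw":0.0,"translation":[-0.002,0.018,0],"spin":0},{"jaw":0.0,"translation":[-0.002,0.018,0],"spin":0}]'

```text
time: 6.77
tool_pos: [459.4, -80.3, 15.9]
tcp_rot: [-179.8, 0.3, -180.0]
ft_force: [-1.8, -8.5, 8.9]
finger_gap: 3.0
grip_force: 31.2
```

>>> carry_out --commands '[{"jaw":0,"translation":[-0.002,0.018,0],"spin":0},{"jaw":0,"translation":[-0.003,0.018,0],"spin":0},{"jaw":0,"translation":[-0.002,0.018,0],"spin":0},{"jaw":0,"translation":[-0.003,0.018,0],"spin":0},{"jaw":0.0,"translation":[-0.002,0.018,0],"spin":0},{"jaw":0.0,"translation":[-0.002,0.018,0],"spin":0},{"jaw":0.0,"translation":[-0.002,0.018,0],"spin":0},{"jaw":0.0,"translation":[-0.001,0.008,0],"spin":0}]'

```text
time: 7.43
tool_pos: [476.4, 55.1, 15.9]
tcp_rot: [-179.9, 0.3, -179.9]
ft_force: [-1.5, -10.4, 12.5]
finger_gap: 3.4
grip_force: 31.7
```

```bash
python3 - <<'E'
from h import *
p=r.snapshot("top");print(tray(p))
cv2.imwrite("pics/t2.png",cv2.resize(p["pixels"][200:380,220:420],None,fx=3,fy=3))
p=r.snapshot("scene");print(tray(p),r.sense()["tool_pos"])
E
```

```text
[(0.71, ([466.5, -28.9], 84.2))]
[(0.7, ([477.2, -29.2], 93.0))] [476.54470559  56.12641335  15.91853796]
```

View pics/t2.png

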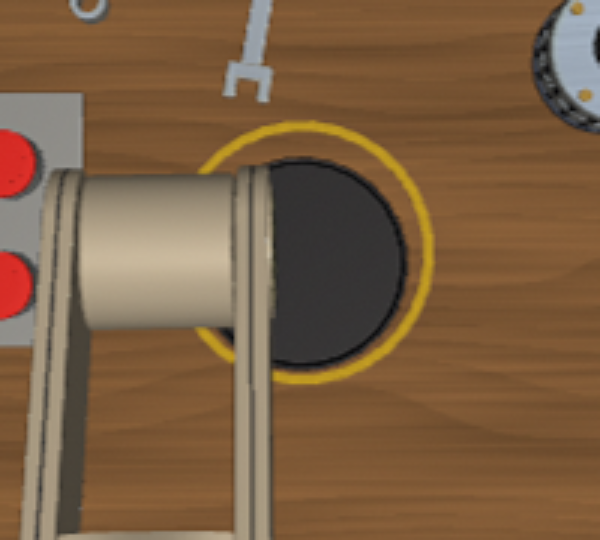

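The tray sits about 7–8 mm low (toward −x) in the ring, and y is fine. I'll nudge it +x, release and measure.

>>> carry_out --commands '[{"jaw":0,"translation":[-0.003,-0.001,0],"spin":0},{"jaw":0,"translation":[-0.003,0,0],"spin":0},{"jaw":0,"translation":[-0.003,0,0],"spin":0},{"jaw":0,"translation":[0,0,0],"spin":0},{"jaw":0.0,"translation":[0,0,0],"spin":0},{"jaw":0.03,"translation":[0,0,0],"spin":0},{"jaw":0.06,"translation":[0,0,0],"spin":0},{"jaw":0.06,"translation":[0,0,0],"spin":0}]'

```text
time: 8.3
tool_pos: [483.2, 54.0, 13.7]
tcp_rot: [-180.0, 0.0, -180.0]
ft_force: [-0.2, -1.2, 0.5]
finger_gap: 38.9
grip_force: 0.0
```

>>> carry_out --commands '[{"jaw":0.07,"translation":[0,0,0],"spin":0},{"jaw":0.07,"translation":[0,0,0],"spin":0},{"jaw":0.07,"translation":[0,0,-0.03],"spin":0},{"jaw":0.07,"translation":[0,0,-0.04],"spin":0},{"jaw":0.07,"translation":[0,0.03,-0.025],"spin":0},{"jaw":0.07,"translation":[-0.008,0.04,0],"spin":0},{"jaw":0.07,"translation":[-0.015,0.038,0],"spin":0},{"jaw":0.07,"translation":[-0.015,0.038,0],"spin":0}]'

```text
time: 8.97
tool_pos: [521.7, 201.7, 109.3]
tcp_rot: [180.0, 0.1, 180.0]
ft_force: [-0.3, -1.7, -0.8]
finger_gap: 70.2
grip_force: 0.0
```

```bash
python3 - <<'E'
from h import *
p=r.snapshot("top");print(tray(p),ring(p),lids(p))
cv2.imwrite("pics/t3.png",cv2.resize(p["pixels"][180:360,120:400],None,fx=2.8,fy=2.8))
E
```

```text
[(0.86, ([471.6, -27.0], 85.8))] (([476.0, -28.2], 104.3), 1008) [([873.0, -625.2], 27.5), ([872.9, -484.2], 21.6), ([814.1, -556.6], 22.0), ([759.0, -627.9], 22.6), ([758.0, -477.3], 22.6)]
```

View pics/t3.png

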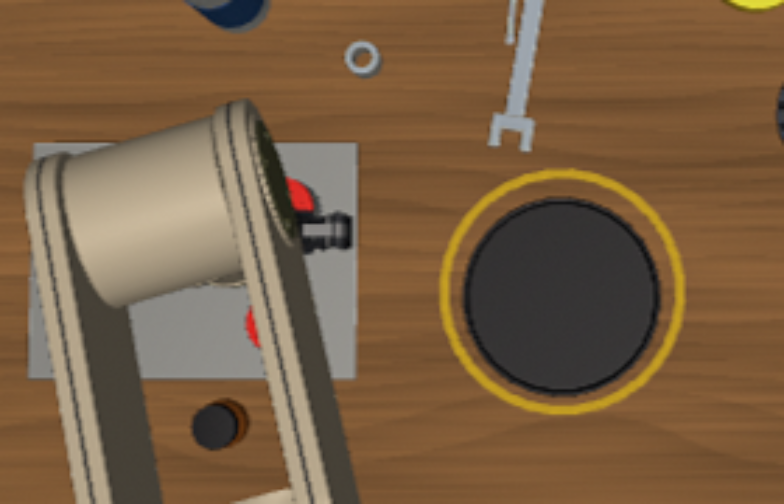

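The tray is about 4–5 mm off the ring centre, which is inside the limit. Now I'll weigh the tins, starting at (550,209).

>>> carry_out --commands '[{"jaw":0.072,"translation":[-0.028,0.008,0],"spin":0},{"jaw":0.072,"translation":[0,0,0],"spin":0},{"jaw":0.072,"translation":[0,0,0.035],"spin":0},{"jaw":0.072,"translation":[0,0,0.035],"spin":0},{"jaw":0.072,"translation":[0,0,0.025],"spin":0},{"jaw":0.072,"translation":[0,0,0],"spin":0},{"jaw":0.04,"translation":[0,0,0],"spin":0},{"jaw":0.04,"translation":[0,0,0],"spin":0}]' --squeeze 50

```text
time: 9.73
tool_pos: [550.0, 208.0, 15.1]
tcp_rot: [180.0, 0.1, 180.0]
ft_force: [-0.1, 0.5, -0.6]
finger_gap: 53.0
grip_force: 52.4
```

>>> carry_out --commands '[{"jaw":0.04,"translation":[0,0,0],"spin":0},{"jaw":0.04,"translation":[0,0,0],"spin":0},{"jaw":0.04,"translation":[0,0,0],"spin":0},{"jaw":0.04,"translation":[0,0,-0.015],"spin":0},{"jaw":0.04,"translation":[0,0,-0.015],"spin":0},{"jaw":0.04,"translation":[0,0,0],"spin":0},{"jaw":0.04,"translation":[0,0,0],"spin":0},{"jaw":0.04,"translation":[0,0,0],"spin":0}]'

```text
time: 10.4
tool_pos: [548.9, 208.0, 43.1]
tcp_rot: [180.0, 0.0, -180.0]
ft_force: [-0.4, 0.1, -2.0]
finger_gap: 52.9
grip_force: 52.7
```

The reading of about −2 N means it's empty. I'll put it back and go on to (550,295).

>>> carry_out --commands '[{"jaw":0.04,"translation":[0,0,0.015],"spin":0},{"jaw":0.04,"translation":[0,0,0.013],"spin":0},{"jaw":0.04,"translation":[0,0,0],"spin":0},{"jaw":0.072,"translation":[0,0,0],"spin":0},{"jaw":0.072,"translation":[0,0,0],"spin":0},{"jaw":0.072,"translation":[0,0,0],"spin":0},{"jaw":0.072,"translation":[0,0,-0.035],"spin":0},{"jaw":0.072,"translation":[0,0,-0.035],"spin":0}]'

```text
time: 11.07
tool_pos: [546.0, 207.2, 82.9]
tcp_rot: [-179.9, -0.4, -180.0]
ft_force: [1.4, -0.1, 0.7]
finger_gap: 72.0
grip_force: 0.0
```

>>> carry_out --commands '[{"jaw":0.072,"translation":[0,0.03,0],"spin":0},{"jaw":0.072,"translation":[0,0.03,0],"spin":0},{"jaw":0.072,"translation":[0,0.027,0],"spin":0},{"jaw":0.072,"translation":[0,0,0],"spin":0},{"jaw":0.072,"translation":[0,0,0.035],"spin":0},{"jaw":0.072,"translation":[0,0,0.035],"spin":0},{"jaw":0.072,"translation":[0,0,0],"spin":0},{"jaw":0.072,"translation":[0,0,0],"spin":0}]'

```text
time: 11.73
tool_pos: [546.3, 293.5, 12.7]
tcp_rot: [-179.8, -0.4, -180.0]
ft_force: [0.2, 0.8, 0.8]
finger_gap: 71.9
grip_force: 0.0
```

>>> carry_out --commands '[{"jaw":0.04,"translation":[0,0,0],"spin":0},{"jaw":0.04,"translation":[0,0,0],"spin":0},{"jaw":0.04,"translation":[0,0,0],"spin":0},{"jaw":0.04,"translation":[0,0,0],"spin":0},{"jaw":0.04,"translation":[0,0,-0.015],"spin":0},{"jaw":0.04,"translation":[0,0,-0.015],"spin":0},{"jaw":0.04,"translation":[0,0,0],"spin":0},{"jaw":0.04,"translation":[0,0,0],"spin":0}]'

```text
time: 12.4
tool_pos: [550.3, 295.5, 47.1]
tcp_rot: [179.9, 0.2, -180.0]
ft_force: [-0.4, 0.3, -1.1]
finger_gap: 52.6
grip_force: 52.7
```

>>> carry_out --commands '[{"jaw":0.04,"translation":[0,0,0.015],"spin":0},{"jaw":0.04,"translation":[0,0,0.015],"spin":0},{"jaw":0.04,"translation":[0,0,0],"spin":0},{"jaw":0.072,"translation":[0,0,0],"spin":0},{"jaw":0.072,"translation":[0,0,0],"spin":0},{"jaw":0.072,"translation":[0,0,0],"spin":0},{"jaw":0.072,"translation":[0,0,-0.035],"spin":0},{"jaw":0.072,"translation":[0,0,-0.035],"spin":0}]'

```text
time: 13.07
tool_pos: [546.0, 293.7, 82.4]
tcp_rot: [-179.8, -0.4, -180.0]
ft_force: [1.2, 0.9, 0.9]
finger_gap: 71.7
grip_force: 0.0
```

>>> carry_out --commands '[{"jaw":0.072,"translation":[-0.005,0.031,0],"spin":0},{"jaw":0.072,"translation":[-0.005,0.031,0],"spin":0},{"jaw":0.072,"translation":[-0.004,0.03,0],"spin":0},{"jaw":0.072,"translation":[0,0,0],"spin":0},{"jaw":0.072,"translation":[0,0,0.035],"spin":0},{"jaw":0.072,"translation":[0,0,0.035],"spin":0},{"jaw":0.072,"translation":[0,0,0],"spin":0},{"jaw":0.072,"translation":[0,0,0],"spin":0}]'

```text
time: 13.73
tool_pos: [560.1, 385.3, 12.1]
tcp_rot: [-179.8, -0.4, -180.0]
ft_force: [0.5, -0.4, 0.5]
finger_gap: 71.9
grip_force: 0.0
```

>>> carry_out --commands '[{"jaw":0.04,"translation":[0,0,0],"spin":0},{"jaw":0.04,"translation":[0,0,0],"spin":0},{"jaw":0.04,"translation":[0,0,0],"spin":0},{"jaw":0.04,"translation":[0,0,0],"spin":0},{"jaw":0.04,"translation":[0,0,-0.015],"spin":0},{"jaw":0.04,"translation":[0,0,-0.015],"spin":0},{"jaw":0.04,"translation":[0,0,0],"spin":0},{"jaw":0.04,"translation":[0,0,0],"spin":0}]'

```text
time: 14.4
tool_pos: [564.2, 387.6, 47.6]
tcp_rot: [179.9, 0.2, -180.0]
ft_force: [0.2, -0.6, -6.2]
finger_gap: 53.0
grip_force: 54.4
```

That one reads −6.2 N, so it's loaded. I'll carry it to the tray at (516,−27).

>>> carry_out --commands '[{"jaw":0.04,"translation":[0,0,-0.03],"spin":0},{"jaw":0.04,"translation":[0,0,-0.03],"spin":0},{"jaw":0.04,"translation":[0.004,-0.034,-0.01],"spin":0},{"jaw":0.04,"translation":[0.004,-0.038,0],"spin":0},{"jaw":0.04,"translation":[0.004,-0.038,0],"spin":0},{"jaw":0.04,"translation":[0.005,-0.038,0],"spin":0},{"jaw":0.04,"translation":[0.004,-0.038,0],"spin":0},{"jaw":0.04,"translation":[0.004,-0.038,0],"spin":0}]'

```text
time: 15.07
tool_pos: [536.7, 161.2, 114.5]
tcp_rot: [-180.0, -0.1, -180.0]
ft_force: [-0.4, 0.1, -5.9]
finger_gap: 53.1
grip_force: 55.9
```

>>> carry_out --commands '[{"jaw":0.04,"translation":[0.004,-0.038,0],"spin":0},{"jaw":0.04,"translation":[0.004,-0.038,0],"spin":0},{"jaw":0.04,"translation":[0.004,-0.038,0],"spin":0},{"jaw":0.04,"translation":[0.005,-0.038,0],"spin":0},{"jaw":0.04,"translation":[0.004,-0.036,0],"spin":0},{"jaw":0.04,"translation":[0,0,0],"spin":0},{"jaw":0.04,"translation":[0,0,0],"spin":0},{"jaw":0.04,"translation":[0,0,0],"spin":0}]'

```text
time: 15.73
tool_pos: [516.6, -25.0, 114.9]
tcp_rot: [180.0, -0.0, 179.9]
ft_force: [0.8, 0.4, -5.9]
finger_gap: 52.7
grip_force: 56.2
```

```bash
python3 - <<'E'
from h import *
p=r.snapshot("top");print(tray(p),lids(p))
p=r.snapshot("scene");print(tray(p),lids(p),r.sense()["tool_pos"],r.sense()["ft_force"])
E
```

```text
[(0.55, ([444.5, -13.7], 63.1))] [([873.0, -625.2], 27.5), ([873.5, -484.3], 21.3), ([814.6, -557.5], 21.7), ([759.0, -627.9], 22.6), ([758.0, -477.3], 22.6), ([547.9, 206.6], 26.3), ([547.2, 293.3], 26.6), ([450.9, 213.1], 26.3)]
[(0.68, ([485.2, -30.8], 90.2))] [([453.6, 210.6], 27.9), ([441.6, -16.8], 30.6), ([551.5, 290.7], 26.3), ([552.3, 203.9], 26.2), ([767.9, -481.2], 22.3), ([769.3, -629.4], 25.2), ([829.3, -553.0], 22.6), ([883.8, -614.2], 18.4)] [516.98279114 -23.82197701 115.08010182] [-7.55510853e-01  4.24967448e-04 -5.30609145e+00]
```

>>> carry_out --commands '[{"jaw":0.04,"translation":[0,-0.003,0.025],"spin":0},{"jaw":0.04,"translation":[0,0,0.025],"spin":0},{"jaw":0.04,"translation":[0,0,0.02],"spin":0},{"jaw":0.04,"translation":[0,0,0.015],"spin":0},{"jaw":0.04,"translation":[0,0,0.01],"spin":0},{"jaw":0.04,"translation":[0,0,0.004],"spin":0},{"jaw":0.04,"translation":[0,0,0],"spin":0},{"jaw":0.04,"translation":[0,0,0],"spin":0}]'

```text
time: 16.6
tool_pos: [517.4, -27.0, 18.3]
tcp_rot: [180.0, -0.0, -179.9]
ft_force: [-11.7, 2.0, 14.0]
finger_gap: 53.0
grip_force: 60.3
```

>>> carry_out --commands '[{"jaw":0.068,"translation":[0,0,0],"spin":0},{"jaw":0.068,"translation":[0,0,0],"spin":0},{"jaw":0.068,"translation":[0,0,0],"spin":0},{"jaw":0.068,"translation":[0,0,-0.02],"spin":0},{"jaw":0.068,"translation":[0,0,-0.03],"spin":0},{"jaw":0.068,"translation":[0,0,-0.03],"spin":0},{"jaw":0.072,"translation":[0,0.03,-0.02],"spin":0},{"jaw":0.072,"translation":[0,0.04,0],"spin":0}]'

```text
time: 17.27
tool_pos: [521.4, 40.6, 122.8]
tcp_rot: [-179.9, 0.6, 179.8]
ft_force: [1.2, 1.3, 0.8]
finger_gap: 71.9
grip_force: 0.0
```

>>> carry_out --commands '[{"jaw":0.072,"translation":[0.014,0.035,0],"spin":0},{"jaw":0.072,"translation":[0.014,0.035,0],"spin":0},{"jaw":0.072,"translation":[0.014,0.034,0],"spin":0},{"jaw":0.072,"translation":[0.014,0.034,0],"spin":0},{"jaw":0.072,"translation":[0.013,0.034,0],"spin":0},{"jaw":0.072,"translation":[0,0,0],"spin":0},{"jaw":0.072,"translation":[0,0,0],"spin":0},{"jaw":0.072,"translation":[0,0,0],"spin":0}]'

```text
time: 17.93
tool_pos: [448.3, 214.0, 116.6]
tcp_rot: [-180.0, 0.0, -179.9]
ft_force: [1.4, 0.2, -0.4]
finger_gap: 72.4
grip_force: 0.0
```

```bash
python3 - <<'E'
from h import *
p=r.snapshot("top");print(tray(p),lids(p),r.sense()["tool_pos"])
cv2.imwrite("pics/t4.png",np.hstack([cv2.resize(p["pixels"][220:350,260:390],None,fx=3,fy=3),cv2.resize((q:=r.snapshot("scene"))["pixels"][180:310,230:360],None,fx=3,fy=3)]))
E
```

```text
[(0.7, ([471.2, -26.0], 85.2))] [([873.0, -625.2], 27.5), ([874.1, -483.6], 21.0), ([814.1, -556.6], 22.0), ([759.0, -627.9], 22.6), ([758.0, -477.3], 22.6), ([547.9, 206.6], 26.3), ([547.7, 293.5], 26.2), ([514.5, -27.1], 26.8)] [448.59931979 213.05643815 116.41017143]
```

View pics/t4.png

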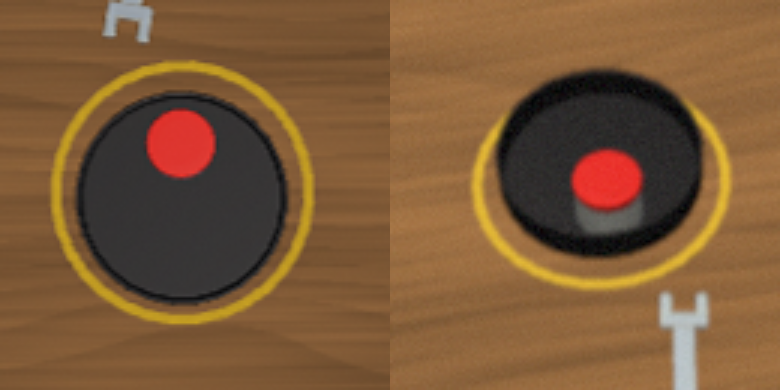

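The tin stands upright in the tray, at (181,143) in the left crop, and the tray is still inside the ring. Now I'll weigh the last tin, at (452,212).

>>> carry_out --commands '[{"jaw":0.072,"translation":[-0.003,0,0.035],"spin":0},{"jaw":0.072,"translation":[0,0,0.035],"spin":0},{"jaw":0.072,"translation":[0,0,0.032],"spin":0},{"jaw":0.072,"translation":[0,0,0],"spin":0},{"jaw":0.072,"translation":[0,0,0],"spin":0},{"jaw":0.04,"translation":[0,0,0],"spin":0},{"jaw":0.04,"translation":[0,0,0],"spin":0},{"jaw":0.04,"translation":[0,0,0],"spin":0}]'

```text
time: 18.75
tool_pos: [453.3, 214.6, 17.1]
tcp_rot: [179.9, 0.3, 180.0]
ft_force: [0.5, -1.0, 4.7]
finger_gap: 52.8
grip_force: 53.9
```

>>> carry_out --commands '[{"jaw":0.04,"translation":[0,0,0],"spin":0},{"jaw":0.04,"translation":[0,0,0],"spin":0},{"jaw":0.04,"translation":[0,0,-0.02],"spin":0},{"jaw":0.04,"translation":[0,0,-0.02],"spin":0},{"jaw":0.04,"translation":[0,0,0],"spin":0},{"jaw":0.04,"translation":[0,0,0],"spin":0},{"jaw":0.04,"translation":[0,0,0],"spin":0},{"jaw":0.04,"translation":[0,0,0],"spin":0}]'

```text
time: 19.42
tool_pos: [449.8, 213.6, 52.8]
tcp_rot: [-180.0, -0.1, -180.0]
ft_force: [0.2, -0.3, -5.6]
finger_gap: 52.8
grip_force: 55.8
```

That one is loaded too (−5.6 N), so it goes to (426,−27).

>>> carry_out --commands '[{"jaw":0.04,"translation":[0,0,-0.03],"spin":0},{"jaw":0.04,"translation":[0.003,-0.026,-0.03],"spin":0},{"jaw":0.04,"translation":[0.003,-0.036,0],"spin":0},{"jaw":0.04,"translation":[0.004,-0.036,0],"spin":0},{"jaw":0.04,"translation":[0.004,-0.036,0],"spin":0},{"jaw":0.04,"translation":[0.004,-0.036,0],"spin":0},{"jaw":0.04,"translation":[0.004,-0.036,0],"spin":0},{"jaw":0.04,"translation":[0.002,-0.034,0],"spin":0}]'

```text
time: 20.08
tool_pos: [425.3, -27.5, 112.9]
tcp_rot: [180.0, -0.1, -180.0]
ft_force: [0.7, -0.2, -7.0]
finger_gap: 52.3
grip_force: 56.6
```

>>> carry_out --commands '[{"jaw":0.04,"translation":[0,0,0],"spin":0},{"jaw":0.04,"translation":[0,0,0],"spin":0},{"jaw":0.04,"translation":[0,0,0.02],"spin":0},{"jaw":0.04,"translation":[0,0,0.02],"spin":0},{"jaw":0.04,"translation":[0,0,0.02],"spin":0},{"jaw":0.04,"translation":[0,0,0],"spin":0},{"jaw":0.04,"translation":[0,0,0],"spin":0},{"jaw":0.04,"translation":[0,0,0],"spin":0}]'

```text
time: 20.75
tool_pos: [427.3, -25.3, 54.9]
tcp_rot: [180.0, -0.0, -179.9]
ft_force: [0.9, 0.1, -6.0]
finger_gap: 52.6
grip_force: 56.4
```

>>> carry_out --commands '[{"jaw":0.04,"translation":[0,0,0.012],"spin":0},{"jaw":0.04,"translation":[0,0,0.012],"spin":0},{"jaw":0.04,"translation":[0,0,0.008],"spin":0},{"jaw":0.04,"translation":[0,0,0.004],"spin":0},{"jaw":0.04,"translation":[0,0,0.001],"spin":0},{"jaw":0.04,"translation":[0,0,0],"spin":0},{"jaw":0.04,"translation":[0,0,0],"spin":0},{"jaw":0.04,"translation":[0,0,0],"spin":0}]'

```text
time: 21.42
tool_pos: [427.8, -26.0, 18.1]
tcp_rot: [-180.0, 0.1, -180.0]
ft_force: [-0.7, 1.0, -1.6]
finger_gap: 53.1
grip_force: 57.1
```

>>> carry_out --commands '[{"jaw":0.068,"translation":[0,0,0],"spin":0},{"jaw":0.068,"translation":[0,0,0],"spin":0},{"jaw":0.068,"translation":[0,0,0],"spin":0},{"jaw":0.068,"translation":[0,0,-0.02],"spin":0},{"jaw":0.068,"translation":[0,0,-0.03],"spin":0},{"jaw":0.068,"translation":[0,0,-0.04],"spin":0},{"jaw":0.075,"translation":[0,0,-0.04],"spin":0},{"jaw":0.075,"translation":[0,0,-0.04],"spin":0}]'

```text
time: 22.08
tool_pos: [426.7, -26.0, 189.3]
tcp_rot: [-180.0, 0.0, -180.0]
ft_force: [0.4, -0.1, 0.5]
finger_gap: 75.0
grip_force: 0.0
```

>>> carry_out --commands '[{"jaw":0.075,"translation":[0,-0.03,-0.025],"spin":0},{"jaw":0.075,"translation":[-0.01,-0.04,0],"spin":0},{"jaw":0.075,"translation":[-0.01,-0.04,0],"spin":0},{"jaw":0.075,"translation":[-0.01,-0.04,0],"spin":0},{"jaw":0.075,"translation":[-0.01,-0.04,0],"spin":0},{"jaw":0.075,"translation":[-0.01,-0.03,0],"spin":0},{"jaw":0.075,"translation":[0,0,0],"spin":0},{"jaw":0.075,"translation":[0,0,0],"spin":0}]'

```text
time: 22.75
tool_pos: [477.0, -247.7, 212.0]
tcp_rot: [180.0, -0.0, 179.8]
ft_force: [0.7, 0.5, -1.0]
finger_gap: 75.1
grip_force: 0.0
```

```bash
python3 - <<'E'
from h import *
P=r.sense();print(P["tool_pos"])
for n in("top","scene"):
    p=r.snapshot(n);print(tray(p),lids(p))
    for t,z in(("alternator",0),("pulley_top",136),("pulley_line",136),("red_mark",93)):
        print(t,[(round(d["score"],2),ray(p,d["xy"],z).tolist()) for d in r.landmark_of(p,t)[:2]])
    if n=="top": cv2.imwrite("pics/t5.png",cv2.resize(p["pixels"][170:350,240:500],None,fx=3,fy=3))
E
```

```text
[ 476.98685463 -247.66264389  211.95432905]
[(0.77, ([471.6, -27.2], 84.8))] [([873.0, -625.2], 27.5), ([873.5, -484.4], 21.2), ([814.1, -556.6], 22.0), ([759.0, -627.9], 22.6), ([758.0, -477.3], 22.6), ([547.9, 206.6], 26.3), ([547.1, 293.3], 26.5), ([514.5, -27.1], 26.8), ([425.7, -26.4], 26.7)]
alternator [(0.95, [630.8, -276.4]), (0.63, [678.6, 150.1])]
pulley_top [(0.85, [629.1, -282.7])]
pulley_line [(0.77, [630.4, -290.8])]
red_mark [(0.67, [583.7, -278.3])]
[(0.66, ([482.6, -30.7], 91.8))] [([427.2, -28.5], 28.4), ([551.4, 290.9], 26.0), ([552.4, 203.8], 26.3), ([515.9, -29.2], 28.1), ([768.3, -481.0], 22.6), ([769.4, -629.7], 25.3), ([830.1, -553.0], 22.6), ([884.0, -613.9], 18.3)]
alternator [(0.82, [634.8, -276.8])]
pulley_top [(0.64, [628.3, -284.0])]
pulley_line [(0.93, [627.7, -297.7])]
red_mark [(0.92, [584.5, -281.2])]
```

View pics/t5.png

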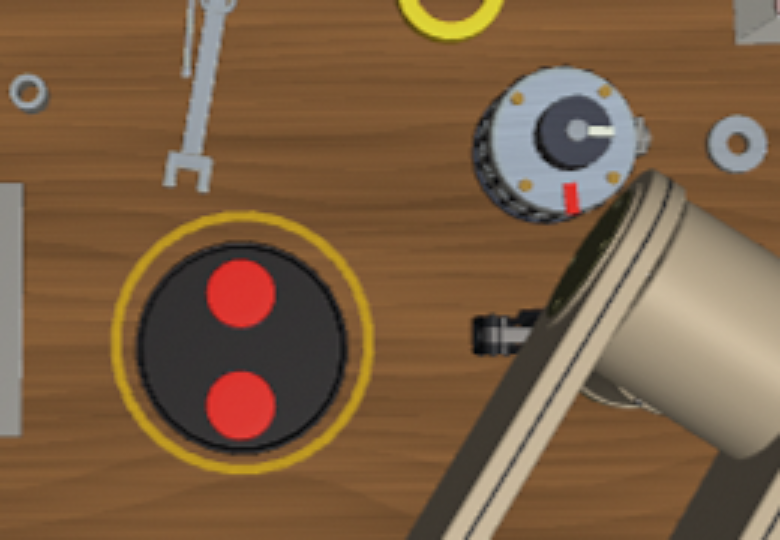

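Both loaded tins stand in the tray. The pulley is at (577,130) in the crop with its line pointing right, and the red mark is at (571,198) below it. So the pulley needs about 93° clockwise.

>>> carry_out --commands '[{"jaw":0.075,"translation":[-0.038,-0.009,0],"spin":0},{"jaw":0.075,"translation":[-0.038,-0.009,0],"spin":0},{"jaw":0.075,"translation":[-0.038,-0.009,0],"spin":0},{"jaw":0.075,"translation":[-0.038,-0.008,0],"spin":0},{"jaw":0.075,"translation":[0,0,0],"spin":0},{"jaw":0.075,"translation":[0,0,0.03],"spin":0},{"jaw":0.075,"translation":[0,0,0.03],"spin":0},{"jaw":0.075,"translation":[0,0,0],"spin":0}]'

```text
time: 24.02
tool_pos: [625.6, -279.0, 144.1]
tcp_rot: [179.7, -0.6, -180.0]
ft_force: [-1.7, 0.2, -3.0]
finger_gap: 75.0
grip_force: 0.0
```

>>> carry_out --commands '[{"jaw":0.075,"translation":[0,0,0.02],"spin":0},{"jaw":0.075,"translation":[0,0,0.015],"spin":0},{"jaw":0.075,"translation":[0,0,0.008],"spin":0},{"jaw":0.075,"translation":[0,0,0],"spin":0},{"jaw":0.045,"translation":[0,0,0],"spin":0},{"jaw":0.045,"translation":[0,0,0],"spin":0},{"jaw":0.045,"translation":[0,0,0],"spin":0},{"jaw":0.045,"translation":[0,0,0],"spin":0}]' --squeeze 40

```text
time: 24.68
tool_pos: [629.7, -279.2, 111.6]
tcp_rot: [179.9, 0.1, -179.9]
ft_force: [-3.6, 9.2, 5.1]
finger_gap: 52.6
grip_force: 44.9
```

>>> carry_out --commands '[{"jaw":0.045,"translation":[0,0.003,0],"spin":0},{"jaw":0.045,"translation":[0,0,0],"spin":0.124},{"jaw":0.045,"translation":[0,0,0],"spin":0.124},{"jaw":0.045,"translation":[0,0,0],"spin":0.124},{"jaw":0.045,"translation":[0,0,0],"spin":0.124},{"jaw":0.045,"translation":[0,0,0],"spin":0.124},{"jaw":0.045,"translation":[0,0,0],"spin":0.124},{"jaw":0.045,"translation":[0,0,0],"spin":0.124}]'

```text
time: 25.35
tool_pos: [630.2, -278.2, 111.6]
tcp_rot: [179.9, 0.2, 129.9]
ft_force: [-0.4, 1.8, 2.7]
finger_gap: 52.9
grip_force: 44.6
```

>>> carry_out --commands '[{"jaw":0.045,"translation":[0,0,0],"spin":0.124},{"jaw":0.045,"translation":[0,0,0],"spin":0.124},{"jaw":0.045,"translation":[0,0,0],"spin":0.124},{"jaw":0.045,"translation":[0,0,0],"spin":0.124},{"jaw":0.045,"translation":[0,0,0],"spin":0.124},{"jaw":0.045,"translation":[0,0,0],"spin":0.124},{"jaw":0.045,"translation":[0,0,0],"spin":0},{"jaw":0.045,"translation":[0,0,0],"spin":0}]'

```text
time: 26.02
tool_pos: [631.0, -278.0, 111.6]
tcp_rot: [179.7, 0.1, 87.9]
ft_force: [4.2, 2.5, 3.1]
finger_gap: 52.8
grip_force: 44.6
```

>>> carry_out --commands '[{"jaw":0.075,"translation":[0,0,0],"spin":0},{"jaw":0.075,"translation":[0,0,0],"spin":0},{"jaw":0.075,"translation":[0,0,0],"spin":0},{"jaw":0.075,"translation":[0,0,-0.02],"spin":0},{"jaw":0.075,"translation":[0,0,-0.03],"spin":0},{"jaw":0.075,"translation":[0,0,-0.04],"spin":0},{"jaw":0.075,"translation":[0,0,-0.04],"spin":0},{"jaw":0.075,"translation":[0,0,0],"spin":0}]'

```text
time: 26.68
tool_pos: [632.3, -280.1, 250.9]
tcp_rot: [179.3, 0.4, 87.7]
ft_force: [1.6, -0.2, 2.4]
finger_gap: 75.1
grip_force: 0.0
```

>>> carry_out --commands '[{"jaw":0.075,"translation":[0.035,-0.015,0],"spin":0},{"jaw":0.075,"translation":[0.035,-0.015,0],"spin":0},{"jaw":0.075,"translation":[0.035,-0.015,0],"spin":0},{"jaw":0.075,"translation":[0.035,-0.015,0],"spin":0},{"jaw":0.075,"translation":[0.035,-0.015,0],"spin":0},{"jaw":0.075,"translation":[0.035,-0.015,0],"spin":0},{"jaw":0.075,"translation":[0,0,0],"spin":0},{"jaw":0.075,"translation":[0,0,0],"spin":0}]'

```text
time: 27.35
tool_pos: [547.3, -63.0, 239.7]
tcp_rot: [180.0, 0.0, 87.9]
ft_force: [0.6, -0.1, -1.2]
finger_gap: 74.7
grip_force: 0.0
```

```bash
python3 - <<'E'
from h import *
print(r.sense()["tool_pos"],r.sense()["tcp_rot"])
for n in("top","scene"):
    p=r.snapshot(n);print(tray(p),lids(p))
    q={t:ray(p,r.landmark_of(p,t)[0]["xy"],z) for t,z in(("pulley_top",136),("pulley_line",136),("red_mark",93))};print(q)
    if n=="top": cv2.imwrite("pics/t6.png",cv2.resize(p["pixels"][170:260,370:490],None,fx=6,fy=6))
E
```

```text
[547.28511148 -62.95353725 239.65758244] [1.79961102e+02 2.20801213e-02 8.78798908e+01]
[(0.66, ([466.8, -35.0], 78.9))] [([873.0, -625.2], 27.5), ([875.1, -484.3], 20.4), ([814.6, -557.5], 21.7), ([759.0, -627.9], 22.6), ([758.0, -477.3], 22.6), ([547.9, 206.6], 26.3), ([547.2, 293.4], 26.5), ([513.1, -26.4], 26.0), ([425.8, -26.4], 26.8)]
{'pulley_top': array([ 627.7, -288.1]), 'pulley_line': array([ 613.9, -273.4]), 'red_mark': array([ 586.5, -272.8])}
[(0.71, ([482.8, -29.3], 91.1))] [([427.4, -27.8], 28.0), ([551.7, 290.5], 26.3), ([552.3, 203.8], 26.3), ([515.9, -29.0], 28.0), ([767.5, -481.8], 22.5), ([769.2, -629.7], 25.4), ([829.5, -552.9], 22.4), ([883.8, -614.0], 18.2)]
{'pulley_top': array([ 629.7, -276.4]), 'pulley_line': array([ 610.6, -278.9]), 'red_mark': array([ 583.9, -281.4])}
```

View pics/t6.png

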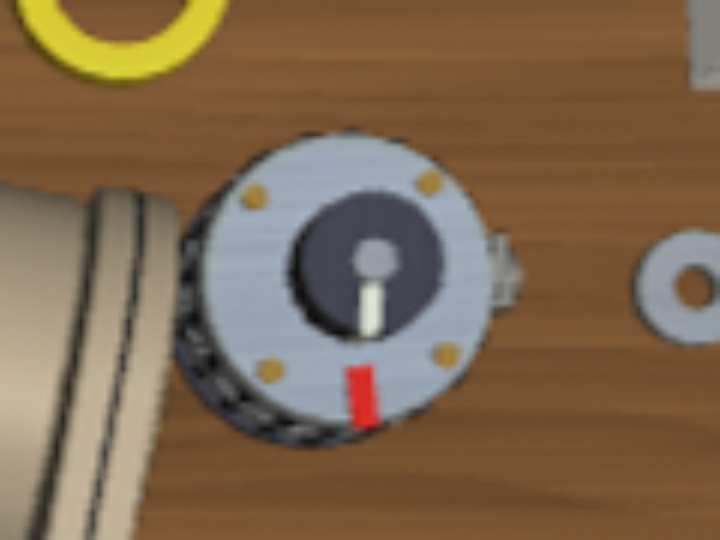

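The line points roughly at the mark, but the bar looks tilted a few degrees from it. I'll measure both directions from pixels.

```bash
cat >> h.py <<'E'
def pull(p):
    C=proj(p,[630,-280,110]).astype(int);u0,v0=C-40
    g=cv2.resize(p["pixels"][v0:v0+80,u0:u0+80],None,fx=6,fy=6,interpolation=cv2.INTER_CUBIC);h=cv2.cvtColor(g,cv2.COLOR_BGR2HSV)
    o={}
    for n,m,z,c in(("red",((h[...,0]<8)|(h[...,0]>172))&(h[...,1]>150),93,[584,-280]),("white",(h[...,2]>195)&(h[...,1]<40),136,[612,-280])):
        P=np.array([ray(p,((u+.5)/6-.5+u0,(v+.5)/6-.5+v0),z) for v,u in np.argwhere(m)]);P=P[np.hypot(*(P-c).T)<20]
        w,V=np.linalg.eigh(np.cov(P.T));d=V[:,1]*(-np.sign(V[0,1]));o[n]=(P.mean(0).round(1).tolist(),round(np.degrees(np.arctan2(d[1],d[0]))%360,1),np.sqrt(12*w).round(1).tolist(),len(P))
    return o
E
python3 - <<'E'
from h import *
for n in("top","scene"):
    print(n,pull(r.snapshot(n)))
E
```

```text
top {'red': ([583.0, -282.7], np.float64(186.1), [8.9, 24.2], 1430), 'white': ([612.7, -277.7], np.float64(175.3), [5.6, 16.7], 688)}
scene {'red': ([574.8, -282.8], np.float64(225.8), [4.8, 8.2], 245), 'white': ([619.4, -279.9], np.float64(173.8), [9.8, 26.7], 1423)}
```

The bar points at 186° and the line at 175°, so I turned about 10° too far. I'll regrip and turn back counterclockwise.

>>> carry_out --commands '[{"jaw":0.075,"translation":[-0.0353,0.0152,0],"spin":0},{"jaw":0.075,"translation":[-0.0353,0.0152,0],"spin":0},{"jaw":0.075,"translation":[-0.0353,0.0152,0],"spin":0},{"jaw":0.075,"translation":[-0.0353,0.0152,0],"spin":0},{"jaw":0.075,"translation":[-0.0353,0.0152,0],"spin":0},{"jaw":0.075,"translation":[-0.0353,0.0152,0],"spin":0},{"jaw":0.075,"translation":[0,0,0],"spin":0},{"jaw":0.075,"translation":[0,0,0],"spin":0}]'

```text
time: 28.62
tool_pos: [629.8, -281.9, 237.2]
tcp_rot: [-179.9, -0.1, 87.5]
ft_force: [0.5, 0.3, -0.9]
finger_gap: 74.8
grip_force: 0.0
```

>>> carry_out --commands '[{"jaw":0.075,"translation":[0,0,0.04],"spin":0},{"jaw":0.075,"translation":[0,0,0.04],"spin":0},{"jaw":0.075,"translation":[0,0,0],"spin":0},{"jaw":0.075,"translation":[0,0,0],"spin":0},{"jaw":0.075,"translation":[0,0,0],"spin":0},{"jaw":0.075,"translation":[0,0,0],"spin":0},{"jaw":0.075,"translation":[0,0,0],"spin":0},{"jaw":0.075,"translation":[0,0,0],"spin":0}]'

```text
time: 29.28
tool_pos: [631.5, -280.3, 162.3]
tcp_rot: [179.8, 0.1, 87.7]
ft_force: [-0.1, -0.7, -0.1]
finger_gap: 74.8
grip_force: 0.0
```

>>> carry_out --commands '[{"jaw":0.075,"translation":[0.002,-0.001,0.02],"spin":0},{"jaw":0.075,"translation":[0,0,0.02],"spin":0},{"jaw":0.075,"translation":[0,0,0.011],"spin":0},{"jaw":0.075,"translation":[0,0,0],"spin":0},{"jaw":0.045,"translation":[0,0,0],"spin":0},{"jaw":0.045,"translation":[0,0,0],"spin":0},{"jaw":0.045,"translation":[0,0,0],"spin":0},{"jaw":0.045,"translation":[0,0,0],"spin":0}]'

```text
time: 29.95
tool_pos: [630.9, -278.2, 110.3]
tcp_rot: [179.8, 0.1, 87.7]
ft_force: [5.6, 0.4, -0.6]
finger_gap: 52.4
grip_force: 48.6
```

>>> carry_out --commands '[{"jaw":0.045,"translation":[0,0,0],"spin":0},{"jaw":0.045,"translation":[0,0,0],"spin":-0.055},{"jaw":0.045,"translation":[0,0,0],"spin":-0.055},{"jaw":0.045,"translation":[0,0,0],"spin":-0.055},{"jaw":0.045,"translation":[0,0,0],"spin":0},{"jaw":0.045,"translation":[0,0,0],"spin":0},{"jaw":0.045,"translation":[0,0,0],"spin":0},{"jaw":0.045,"translation":[0,0,0],"spin":0}]'

```text
time: 30.62
tool_pos: [630.8, -278.2, 110.3]
tcp_rot: [179.8, 0.1, 97.0]
ft_force: [5.7, 1.3, 2.0]
finger_gap: 52.5
grip_force: 48.9
```

>>> carry_out --commands '[{"jaw":0.075,"translation":[0,0,0],"spin":0},{"jaw":0.075,"translation":[0,0,0],"spin":0},{"jaw":0.075,"translation":[0,0,0],"spin":0},{"jaw":0.075,"translation":[0,0,-0.02],"spin":0},{"jaw":0.075,"translation":[0,0,-0.03],"spin":0},{"jaw":0.075,"translation":[0,0,-0.04],"spin":0},{"jaw":0.075,"translation":[0,0,-0.04],"spin":0},{"jaw":0.075,"translation":[0,0,0],"spin":0}]'

```text
time: 31.28
tool_pos: [632.4, -279.8, 249.8]
tcp_rot: [179.3, 0.5, 97.0]
ft_force: [0.6, -0.4, 2.0]
finger_gap: 75.1
grip_force: 0.0
```

>>> carry_out --commands '[{"jaw":0.075,"translation":[0.015,-0.035,0],"spin":0},{"jaw":0.075,"translation":[0.015,-0.035,0],"spin":0},{"jaw":0.075,"translation":[0.015,-0.035,0],"spin":0},{"jaw":0.075,"translation":[0.015,-0.035,0],"spin":0},{"jaw":0.075,"translation":[0.015,-0.035,0],"spin":0},{"jaw":0.075,"translation":[0.015,-0.035,0],"spin":0},{"jaw":0.075,"translation":[0,0,0],"spin":0},{"jaw":0.075,"translation":[0,0,0],"spin":0}]'

```text
time: 31.95
tool_pos: [408.0, -214.0, 238.3]
tcp_rot: [180.0, 0.0, 97.0]
ft_force: [-0.1, -0.3, 0.4]
finger_gap: 75.4
grip_force: 0.0
```

```bash
python3 - <<'E'
from h import *
print(r.sense()["tool_pos"],r.sense()["tcp_rot"])
for n in("top","scene"):
    p=r.snapshot(n);print(tray(p),lids(p))
    print(pull(p))
    cv2.imwrite(f"pics/f_{n}.png",p["pixels"])
    if n=="top": cv2.imwrite("pics/t7.png",cv2.resize(p["pixels"][170:260,370:490],None,fx=6,fy=6))
E
```

```text
[ 408.03963313 -213.97668462  238.26121452] [1.79977886e+02 3.59024715e-02 9.70136251e+01]
[(0.91, ([471.7, -26.6], 84.6))] [([873.0, -625.2], 27.5), ([873.5, -484.3], 21.3), ([814.1, -556.6], 22.0), ([759.0, -627.9], 22.6), ([758.0, -477.3], 22.6), ([514.5, -27.1], 26.8), ([425.7, -26.4], 26.7)]
{'red': ([583.0, -282.7], np.float64(186.2), [8.9, 24.2], 1427), 'white': ([612.8, -280.4], np.float64(172.5), [8.6, 18.0], 680)}
[(0.68, ([482.1, -29.8], 90.9))] [([427.3, -28.4], 28.3), ([515.8, -28.9], 27.9), ([767.7, -481.3], 22.5), ([769.1, -629.3], 25.2), ([830.3, -553.9], 22.7), ([883.8, -613.6], 18.4)]
{'red': ([575.1, -284.0], np.float64(252.7), [5.7, 9.1], 349), 'white': ([618.4, -281.7], np.float64(188.2), [8.8, 27.2], 1385)}
```

View pics/t7.png

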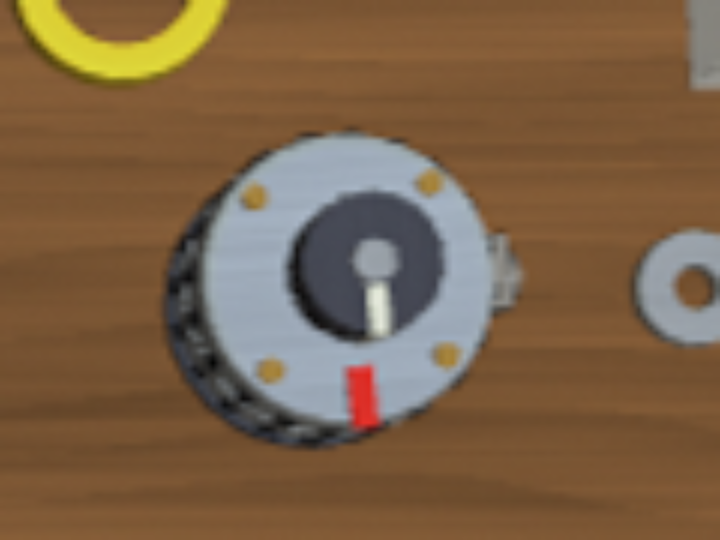

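View pics/f_scene.png

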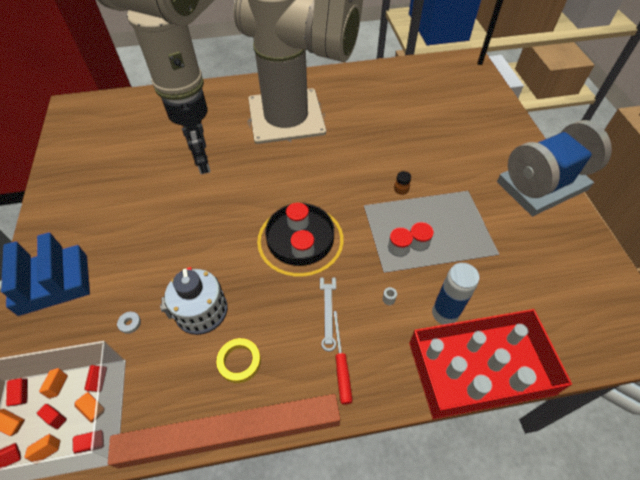

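The line is now parallel to the bar. One empty tin was knocked next to the other, with the lids at (402,237) and (423,232). I'll check that both stand upright on the mat.

```bash
python3 - <<'E'
from h import *
a=r.snapshot("top");b=r.snapshot("scene")
cv2.imwrite("pics/t8.png",np.hstack([cv2.resize(a["pixels"][220:325,120:260],(560,420)),cv2.resize(b["pixels"][205:260,385:445],None,fx=4,fy=420/55)][:1]+[cv2.resize(b["pixels"][215:255,385:445],(240,420))]))
E
```

```text
(no output)
```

View pics/t8.png

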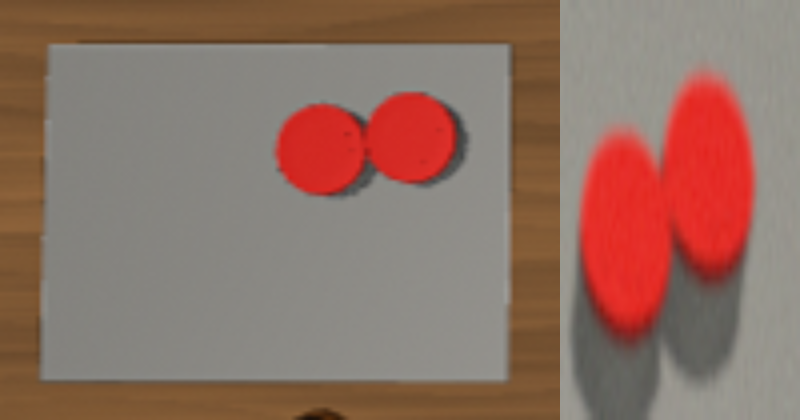

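Both empty tins stand upright on the mat, side by side at (320,149) and (411,137) in the crop. Everything is in place, so I'm handing in.

```bash
python3 -c "
from bench import r
print(r.hand_in())"
```

```text
the job is handed in; nothing more can be done
None
```

I've handed the job in, without a verdict shown: the tray is about 5 mm off the ring's centre, the two loaded tins stand in it, the two empty ones are upright on the mat (one got knocked against the other, left touching), and the pulley line is on the red mark within a few degrees by camera.

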